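# Serve a bread roll with tongs at the wine-tasting counter

## Robot

A 7-joint arm with a two-finger parallel gripper is mounted at the origin on the work surface. World frame = base frame: x ahead of the robot, y to its left, z up, the work surface at z = 0. Lengths are in m, angles in rad, forces in N, time in s.
With the tool pointing down it reaches from about 0.35 to 0.9 m from the base axis. Payload 19.9 kg.
Tool frame: the origin (TCP) lies between the finger pads; the fingertips stand 19 mm ahead of it and the grasp point (between the pads) is the TCP; z points along the fingers, y is the direction in which the jaws open and shut (so a half turn about z gives the same grasp; the last joint's range is limited). The gripper opens to 94 mm and grips with 3 to 60 N. Pads are 16 mm wide; open, the fingers measure 119 mm over their backs; the gripper's body (75 mm by 177 mm) begins 78 mm behind the grasp point.
Start: joints at [-1.286, 0.417, -0.01, 1.614, 0.005, 1.111, -0.053], TCP at [0.201, 0.592, 0.194] pointing down, gripper open.
Joint ranges: [-2.81, 2.81], [-0.39, 2.02], [-1.27, 1.25], [0.06, 2.57], [-1.19, 4.33], [0.19, 2], [-2.82, 2.82]. Speed limits (rad/s): [1.89, 1.89, 2.39, 2.39, 3.01, 3.01, 3.01].

## Interface

Orientations are given as a 3x3 rotation matrix whose columns are the frame's x, y, z axes.
In Python, from rig import robot gives the robot as it stands. Calls block until the motion is done:
- robot.move_ptp(position, orientation): joint-space move of the TCP to a pose.
- robot.move_linear(position, velocity=0.15, frame=None, threshold=None): straight line of the TCP; frame=None keeps the orientation; velocity is the mean speed in m/s. With threshold (N) it stops when the force on the tool has changed by that much, and returns True; else False.
- robot.goto_joints(angles): joint-space move.
- robot.gripper_to(opening): finger opening in m; the grip force is fixed at half the most; returns when the fingers have stopped.
- robot.pause(seconds).
- robot.ik(position, orientation): joint angles nearest the present ones, or None.
- robot.get_state(): the state.
- robot.grab_frame(name): name is "scene" or "top"; returns the picture (420x560x3 uint8, red, green, blue); there is no depth.
- robot.camera_info(name): a dict with "fx", "fy", "cx", "cy" (pixels), "rvec" (rotation vector, rad) and "tvec" (3), from world to camera coordinates, as OpenCV has them. Camera axes: x right, y down, z forward; pixel columns grow to the right and rows downward; lengths in m; the calibration is good to about 2 mm. A picture is of the moment at which its call begins. camera_info takes no time and is no camera call.
A pose or a line that the arm cannot do raises robot.PlanningError and nothing moves.
- robot.sign_off(): hands the job in, once; it reports no verdict.
The state is a dict: "time": time; "qpos": joint angles; "joint_vel": joint speeds; "effort": joint torques, N m; "ee_pos": TCP position; "tool_rot": TCP orientation; "force": force on the tool from outside, world axes, zero at the start; "moment": the same for the moment, N m; "opening": finger opening in m.
Only numpy, scipy, OpenCV 4.12 (cv2) and the standard library are available. Lean on these libraries where they do the work, as an engineer would, in place of code of your own. Each camera call takes 0.05 s, during which the arm holds its last target.

## Task

Pick up the serving tongs, take the golden bread roll off the wooden board between their jaws, and carry it over to the white dish without touching the roll with the gripper. Finish while still holding it there in the tongs, clear above the middle of the dish (roughly a hand's width up), with the roll's length lined up with the dish's long sides. Leave the dark rye roll, the bottle and the wine glass where they are.

Things in the scene. Friction and masses are not known exactly. Their poses are not given: they have to be found in the camera images.
- tongs: Steel serving tongs with red grip sleeves, 218 mm long, loose, 0.12 kg, lying on edge so that the two arms swing horizontally, mirrored, about the dark round pivot knob (24 mm across, 32 high). Springs hold them open. Origin: underside of the knob, on the pivot axis. x along the tongs from pivot to jaws, y across, z up.
- tongs_grip (a point): Where to grip, squeezing across: midway between the two red sleeves (x = 45 to 125 mm from the pivot, 20 mm high, 6 to 26 mm above the origin). It is 88 mm from the pivot, 16 mm above the origin, about the balance point. Across the sleeves' outsides here: 64 mm open, 48 mm closed on the roll.
- tongs_jaws (a point): Midway between the two upright steel jaw plates, 197 mm from the pivot, 16 mm above the origin. Plates 42 mm long (x = 176 to 218 mm), 32 mm high (0 to 32). Gap between them: about 73 mm open, 38 mm on the roll, where plates and sleeves are parallel; fully open each is splayed outwards by 0.09 rad. The gap closes 2.2 times as far as the sleeves.
- tongs_left (a joint): Closing angle of each arm in rad: 0 fully open, 0.09 closed on the roll, 0.17 end of travel; the other arm follows equally. The springs push each sleeve out with 3.4 N when open, 5.5 N when closed on the roll: squeezing the sleeves to 59 mm is enough to carry the empty tongs; a grip of 20 to 35 N holds the roll firmly.
- roll: Golden oblong bread roll with pale cuts on top, rounded block 78 mm long (x) by 38 mm wide (y) by 36 mm high, 40 g, rigid, lying loose on the wooden board. Origin: centre of its underside; x along its length (either way round is the same), z up.
- rye: Dark brown rye roll of the same shape and size, beside the golden roll on the board (centres about 114 mm apart across the board); to be left alone. Origin: centre of its underside, x along its length.
- board: Wooden board carrying the two rolls, fixed to the counter, 160 mm (x) by 240 mm (y), 12 mm thick. Origin: centre of its underside.
- dish: White flat dish with two thin blue lines along its long sides, fixed to the counter, 220 mm (x) by 120 mm (y), 12 mm thick, flat on top, without a rim. Origin: centre of its underside; x along its long sides.
- bottle: Green wine bottle, 76 mm across, 300 mm high, standing on the counter beside the tongs, on the robot's right; to be left alone. Origin: centre of its underside.
- wineglass: Wine glass, 72 mm across, 180 mm high, standing on the counter beyond the board and dish; to be left alone. Origin: centre of its foot.
Things that resemble listed ones, but are neither listed nor needed, are in the scene too. There is more than one size of the roll; the one meant has the size given above.

How it is judged:
On the way, in this order (a step that is already met when the one before it is completed fails the run):
1. the tongs are lifted off the counter in the gripper, with the roll still on the board (height (world z) of tongs above 0.012 m and contact force between the fingers and tongs above 1 N and z of roll in the frame of board below 0.02 m), for 0.2 s.
2. the roll is lifted off the board between the jaws of the tongs (z of roll in the frame of board above 0.03 m and contact force between tongs and roll above 0.5 N and contact force between the fingers and tongs above 1 N and x of roll in the frame of tongs between 0.15 and 0.245 m and y of roll in the frame of tongs between -0.025 and 0.025 m), for 0.2 s.
At the end, for the whole second after the job is handed in: Roll held still between the jaw plates, tongs in the gripper, nothing else touching the roll; its underside 40-200 mm above the dish top, its centre within 30 mm of the dish centre, its length within 0.2 rad of the dish's long axis, tilted under 0.4 rad (z of roll in the frame of dish between 0.052 and 0.212 m and horizontal distance between roll and dish below 0.03 m and angle between the x axis of roll and the x axis of dish, either way round below 0.2 rad and angle between roll's own z axis and vertical below 0.4 rad and contact force between tongs and roll above 0.5 N and contact force between the fingers and tongs above 1 N and contact force between each of the fingers, dish and roll below 0.1 N and linear speed of roll below 0.03 m/s and x of roll in the frame of tongs between 0.15 and 0.245 m and y of roll in the frame of tongs between -0.025 and 0.025 m and contact force between each of dish, board and tongs below 0.1 N); the arm keeps its last pose, push and grip.
It fails at once if the gripper touches the roll (contact force between the fingers and roll above 0.5 N).
It fails at once if the rye roll is moved more than 30 mm (distance of rye from where it was at the start of the episode above 0.03 m).
It fails at once if the bottle is moved more than 30 mm (distance of bottle from where it was at the start of the episode above 0.03 m).
It fails at once if the wine glass is moved more than 30 mm (distance of wineglass from where it was at the start of the episode above 0.03 m).
It also fails if it takes over 51 s, if anything falls off the work surface, if the arm or the gripper's body presses on something with over 40 N, if the wrist force passes 120 N, or if a joint passes its speed limit or range.

## Working session

There is one attempt and no reset: what is moved stays moved. The work goes in short steps, each a Python script; the robot and the scene stay as the last script left them, time stands still between calls to the robot, and variables do not carry over. Pictures are saved under pics/ and viewed, and the job is handed in when it is done.

```bash
ls; mkdir -p pics
python3 - <<'E'
from rig import robot
import cv2,numpy as np
for n in("scene","top"):
    im=robot.grab_frame(n); cv2.imwrite(f"pics/{n}0.png",im[:,:,::-1]); 
    print(n,{k:np.round(v,4).tolist() for k,v in robot.camera_info(n).items()})
print(robot.get_state()["time"])
E
```

```text
pics
scene {'fx': 439.2023, 'fy': 439.2023, 'cx': 276.9949, 'cy': 207.6631, 'rvec': [1.0663, 2.5478, -0.8906], 'tvec': [0.508, -0.2457, 1.492]}
top {'fx': 383.8715, 'fy': 383.8715, 'cx': 279.51, 'cy': 212.247, 'rvec': [2.1688, -2.1454, 0.1204], 'tvec': [-0.1279, 0.595, 1.1157]}
0.1
```

View pics/scene0.png

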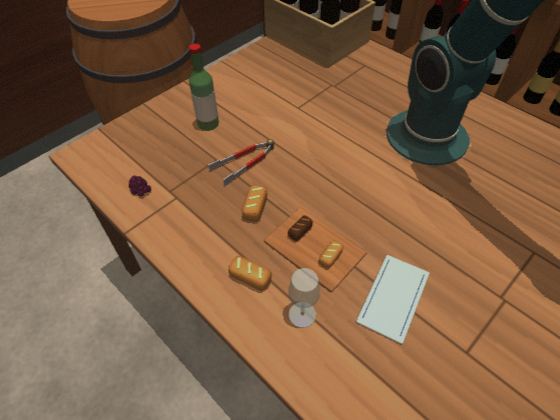

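View pics/top0.png

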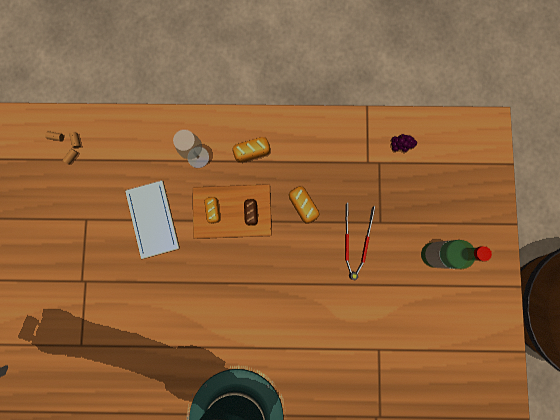

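The scene view shows the bottle at (205,105), the tongs at (245,160), the board with two rolls at (315,247), the dish at (394,298) and the glass at (303,300). In the top view the tongs' knob is at (353,276), with the jaws pointing up.

There are three golden rolls in the top view: (211,210) on the board, and (304,204) and (251,149) on the counter. The one on the board fits, because it is smaller and sits beside the rye roll at (250,212). I'll confirm this in enlarged crops.

Run:
```python
import cv2
a=cv2.imread("pics/top0.png"); b=cv2.imread("pics/scene0.png")
cv2.imwrite("pics/c1.png",cv2.resize(a[130:270,110:310],None,fx=4,fy=4,interpolation=cv2.INTER_CUBIC)) 
cv2.imwrite("pics/c2.png",cv2.resize(a[190:290,320:400],None,fx=6,fy=6,interpolation=cv2.INTER_CUBIC))
cv2.imwrite("pics/c3.png",cv2.resize(b[130:190,200:285],None,fx=9,fy=9,interpolation=cv2.INTER_CUBIC))
cv2.imwrite("pics/c4.png",cv2.resize(b[200:345,260:435],None,fx=4,fy=4,interpolation=cv2.INTER_CUBIC))
```

```text
(no output)
```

View pics/c1.png

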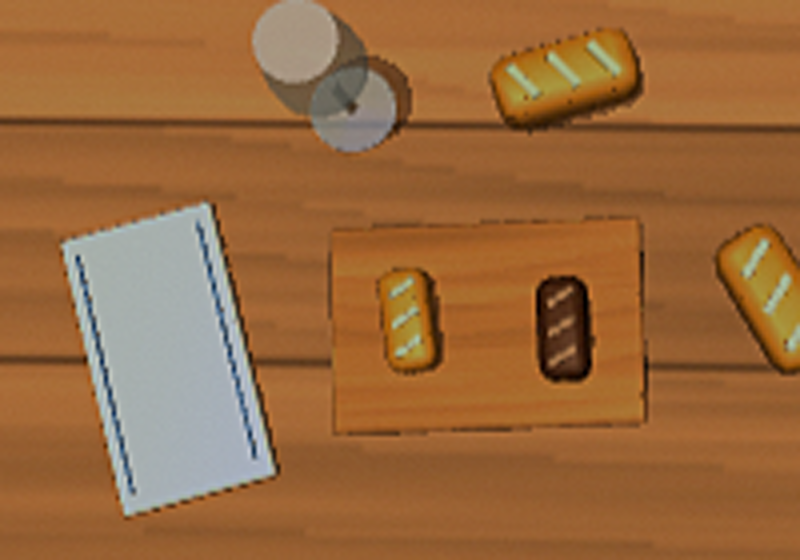

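View pics/c2.png

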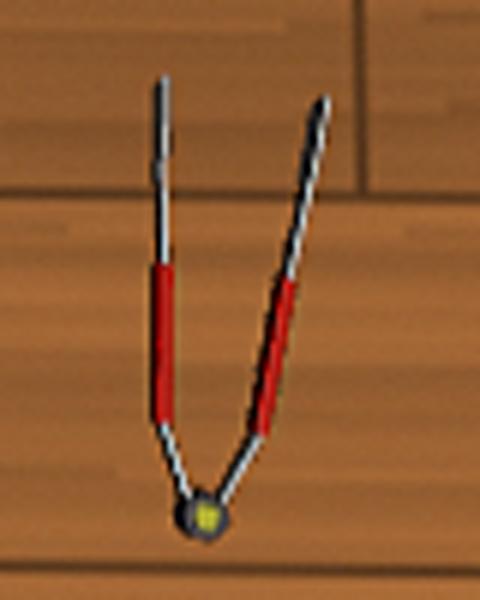

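View pics/c3.png

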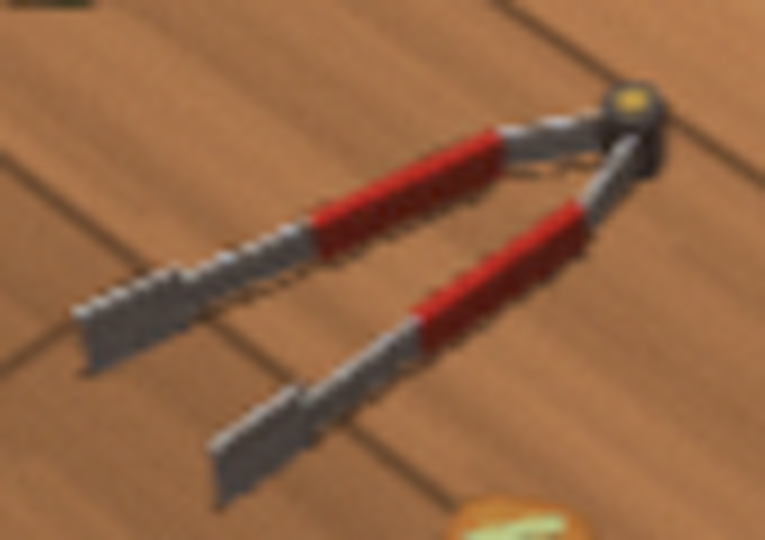

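View pics/c4.png

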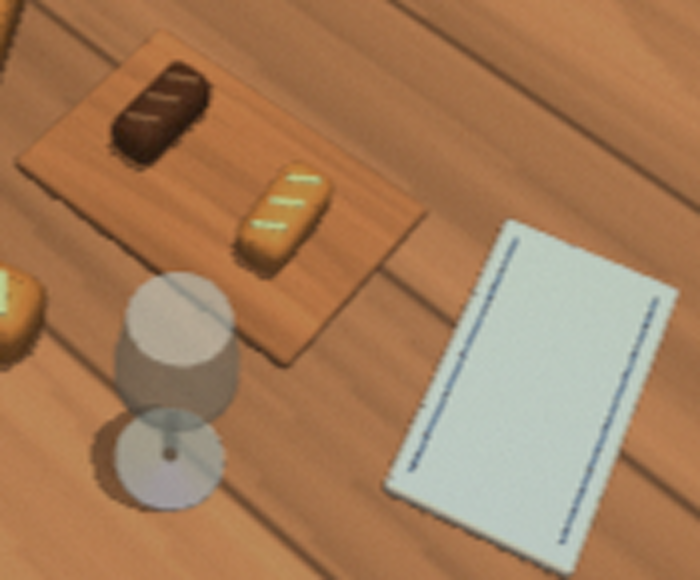

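```bash
cat > h.py <<'E'
import numpy as np,cv2
from rig import robot
def cam(n):
    c=robot.camera_info(n); K=np.array([[c["fx"],0,c["cx"]],[0,c["fy"],c["cy"]],[0,0,1]]);R=cv2.Rodrigues(np.array(c["rvec"],float))[0]
    return K,R,np.array(c["tvec"],float).reshape(3,1)
def P(n): K,R,t=cam(n); return K@np.hstack([R,t])
def tri(a,b):
    X=cv2.triangulatePoints(P("top"),P("scene"),np.array(a,float).reshape(2,1),np.array(b,float).reshape(2,1)).ravel(); return X[:3]/X[3]
def proj(n,X):
    K,R,t=cam(n); return cv2.projectPoints(np.array(X,float).reshape(-1,1,3),cv2.Rodrigues(R)[0],t,K,None)[0].reshape(-1,2)
def onz(n,uv,z):
    K,R,t=cam(n); d=R.T@np.linalg.inv(K)@np.array([uv[0],uv[1],1.]); o=(-R.T@t).ravel(); return o+d*(z-o[2])/d[2]
def crop(uv,off,f): return ((np.array(uv)+.5)/f-.5+np.array(off))
E
cat > m.py <<'E'
from h import *
np.set_printoptions(precision=4,suppress=True)
c1=lambda u:crop(u,(110,130),4)
c2=lambda u:crop(u,(320,190),6)
c3=lambda u:crop(u,(200,130),9)
c4=lambda u:crop(u,(260,200),4)
L=[("knob",c2((208,516)),c3((632,100))),("Ltip",c2((164,78)),c3((210,447))),("Rtip",c2((323,100)),c3((75,315))),
("Lnear",c2((163,422)),c3((580,205))),("Lfar",c2((163,265)),c3((415,320))),("Rnear",c2((261,432)),c3((500,132))),("Rfar",c2((289,281)),c3((312,222))),
("roll",c1((407,319)),c4((285,201))),
("d1",c1((275,472)),c4((510,222))),("d2",c1((127,515)),c4((678,292))),("d3",c1((62,243)),c4((573,567))),("d4",c1((210,204)),c4((388,485)))
,("rye",c1((564,324)),c4((163,97)))]
for n,a,b in L:
    X=tri(a,b); print(n,X,np.abs(proj("top",X)-a).max().round(2),np.abs(proj("scene",X)-b).max().round(2))
for u in[(405,268),(412,373),(380,290),(436,355),(380,320),(436,320)]: print(u,onz("top",c1(u),.03))
# big rolls' sizes, bottle, glass, board corners
for u in[(332,228),(640,220),(646,424),(334,434)]: print("board",onz("top",c1(u),.012))
print("glass foot",onz("top",c1((354,104)),0), "bottle",onz("scene",(206,124),0), onz("top",(434,254),0))
E
python3 m.py
```

```text
knob [ 0.4102 -0.3431  0.0287] 0.36 0.33
Ltip [ 0.6285 -0.3245  0.028 ] 0.06 0.06
Rtip [ 0.6195 -0.4058  0.0265] 0.32 0.32
Lnear [ 0.4561 -0.3229  0.0216] 0.25 0.23
Lfar [ 0.5348 -0.3245  0.0199] 0.08 0.07
Rnear [ 0.4512 -0.3707  0.0226] 0.44 0.4
Rfar [ 0.5274 -0.3875  0.0192] 0.12 0.11
roll [0.6013 0.0826 0.0427] 0.26 0.28
d1 [0.4867 0.1881 0.0034] 0.65 0.69
d2 [0.4531 0.2995 0.0026] 0.58 0.62
d3 [0.6608 0.3587 0.0101] 0.69 0.85
d4 [0.6939 0.2475 0.0036] 0.62 0.76
rye [ 0.5973 -0.0334  0.0447] 0.74 0.78
(405, 268) [0.6424 0.0869 0.03  ]
(412, 373) [0.5627 0.0791 0.03  ]
(380, 290) [0.6254 0.1053 0.03  ]
(436, 355) [0.5764 0.0615 0.03  ]
(380, 320) [0.6025 0.1045 0.03  ]
(436, 320) [0.6029 0.0623 0.03  ]
board [0.6759 0.1477 0.012 ]
board [ 0.6845 -0.0898  0.012 ]
board [ 0.5273 -0.0966  0.012 ]
board [0.5172 0.1402 0.012 ]
glass foot [0.7773 0.137  0.    ] bottle [ 0.4849 -0.5862  0.    ] [ 0.4775 -0.5925  0.    ]
```

Triangulated heights are plausible: knob 29 mm, sleeves 20–22 mm, roll top 43 mm. All of them read about 4–6 mm low, which is calibration bias. The board roll measures about 80×42 mm, so it is the one meant. The two on the counter are clearly longer. Next I'll refine yaw with the top camera and plan the grasp.

```bash
cat > g.py <<'E'
from h import *
np.set_printoptions(precision=4,suppress=True)
im=cv2.imread("pics/top0.png"); hsv=cv2.cvtColor(im,cv2.COLOR_BGR2HSV)
# roll vs board: print along crop
big=cv2.resize(im[185:240,190:275],None,fx=9,fy=9,interpolation=cv2.INTER_CUBIC); cv2.imwrite("pics/c5.png",big)
def down(a):
    c,s=np.cos(a),np.sin(a); return np.array([[c,s,0],[s,-c,0],[0,0,-1.]])
print(robot.get_state()["tool_rot"])
for p,a in[((.4965,-.3524,.12),-.107),((.494,.07,.12),.09),((.468,.243,.15),.278)]:
    for k in(0,np.pi): 
        print(p,k,robot.ik(np.array(p),down(a+k)))
E
python3 g.py
```

```text
[[-0.9471  0.321  -0.0003]
 [ 0.321   0.9471 -0.0011]
 [-0.0001 -0.0011 -1.    ]]
(0.4965, -0.3524, 0.12) 0 [-0.0599  0.6241  0.8804  1.745  -0.5501  1.0389 -0.6596]
(0.4965, -0.3524, 0.12) 3.141592653589793 [-0.1353  0.6921  1.0162  1.7471 -0.66    1.0861  2.5687]
(0.494, 0.07, 0.12) 0 [-0.8343  0.3624  0.7607  2.013  -0.3209  0.8864 -1.3807]
(0.494, 0.07, 0.12) 3.141592653589793 [-0.511   0.2974  0.3616  2.0037 -0.1368  0.8633  1.586 ]
(0.468, 0.243, 0.15) 0 [-1.0278  0.3346  0.5936  1.9168 -0.2267  0.9564 -1.621 ]
(0.468, 0.243, 0.15) 3.141592653589793 [-0.6301  0.2934  0.1101  1.9042 -0.0392  0.946   1.347 ]
```

View pics/c5.png

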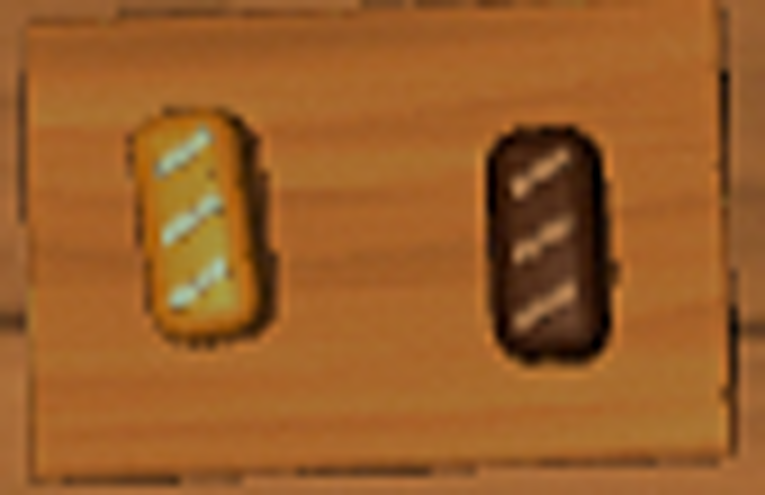

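The crop confirms the choice: golden roll at crop (197,225), small and on the board, with the rye roll at (548,245).

```bash
cat >> h.py <<'E'
np.set_printoptions(precision=4,suppress=True)
def down(a):
    c,s=np.cos(a),np.sin(a); return np.array([[c,s,0],[s,-c,0],[0,0,-1.]])
def shot(name,tag,box=None,f=1):
    im=robot.grab_frame(name)[:,:,::-1]
    if box: u0,v0,u1,v1=box; im=im[v0:v1,u0:u1]
    cv2.imwrite(f"pics/{tag}.png",cv2.resize(np.ascontiguousarray(im),None,fx=f,fy=f,interpolation=cv2.INTER_CUBIC))
def st():
    s=robot.get_state(); print("t",round(s["time"],2),"p",s["ee_pos"],"F",np.array(s["force"]),"open",round(s["opening"],4)); return s
E
python3 - <<'E'
from h import *
c5=lambda u:crop(u,(190,185),9)
a=[onz("top",c5(u),.048) for u in[(185,152),(193,220),(199,285)]]; print(a, np.arctan2(a[0][1]-a[2][1],a[0][0]-a[2][0]))
b=[onz("top",c5(u),.03) for u in[(135,150),(155,310)]]; print(b,np.arctan2(b[0][1]-b[1][1],b[0][0]-b[1][0]))
d=[onz("top",crop(u,(110,130),4),.012) for u in[(275,472),(127,515),(62,243),(210,204)]]; print(np.array(d),np.mean(d,0))
c2=lambda u:crop(u,(320,190),6)
kn=onz("top",c2((206,516)),.032); tip=(onz("top",c2((164,78)),.032)+onz("top",c2((323,100)),.032))/2
n=(onz("top",c2((163,422)),.026)+onz("top",c2((261,432)),.026))/2; f=(onz("top",c2((163,265)),.026)+onz("top",c2((289,281)),.026))/2
print(kn,n,f,tip,[np.arctan2(*(q-kn)[[1,0]]) for q in(n,f,tip)],[np.linalg.norm((q-kn)[:2]) for q in(n,f,tip)])
# grasp approach
kn=kn
E
```

```text
[array([0.625 , 0.0853, 0.048 ]), array([0.6023, 0.082 , 0.048 ]), array([0.5808, 0.0793, 0.048 ])] 0.136246241641663
[array([0.6281, 0.1056, 0.03  ]), array([0.5742, 0.0971, 0.03  ])] 0.1571244533247389
[[0.4879 0.1838 0.012 ]
 [0.4544 0.2944 0.012 ]
 [0.662  0.3559 0.012 ]
 [0.6937 0.2429 0.012 ]] [0.5745 0.2693 0.012 ]
[ 0.4112 -0.3426  0.032 ] [ 0.4546 -0.3471  0.026 ] [ 0.531 -0.355  0.026] [ 0.6229 -0.3638  0.032 ] [np.float64(-0.10528163410449896), np.float64(-0.10372803467075602), np.float64(-0.09983785873765279)] [np.float64(0.04357032709955429), np.float64(0.12035123595016316), np.float64(0.21275817549909645)]
```

Run:
```python
from h import *
robot.gripper_to(.094)
p=robot.get_state()["ee_pos"]
robot.move_ptp(np.array([.42,.1,.32]),down(0.0)); st()
robot.move_ptp(np.array([.495,-.3512,.15]),down(-.102)); st()
robot.move_linear(np.array([.495,-.3512,.075]),velocity=.15); s=st(); print(s["qpos"])
shot("top","g1",(300,170,440,300),5); shot("scene","g2",(180,60,320,210),5)
```

```text
t 2.31 p [0.42   0.1006 0.3199] F [-0.2546  0.3451 -0.4162] open 0.094
t 4.08 p [ 0.4957 -0.3502  0.1501] F [ 0.6527 -0.0765 -0.0927] open 0.094
t 4.73 p [ 0.4952 -0.3515  0.0757] F [ 0.5263 -0.8775  0.0869] open 0.0939
[-0.175   0.8268  1.1052  1.7822 -0.8373  1.0865 -0.4389]
```

View pics/g1.png

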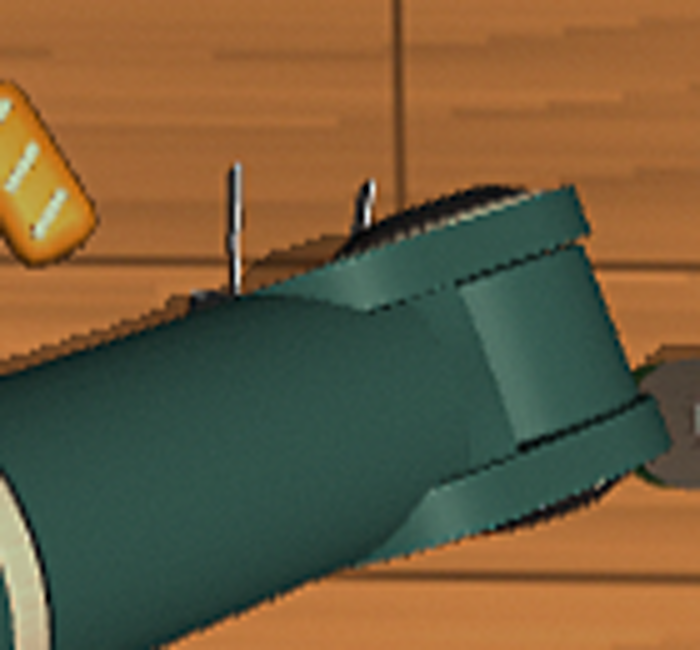

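View pics/g2.png

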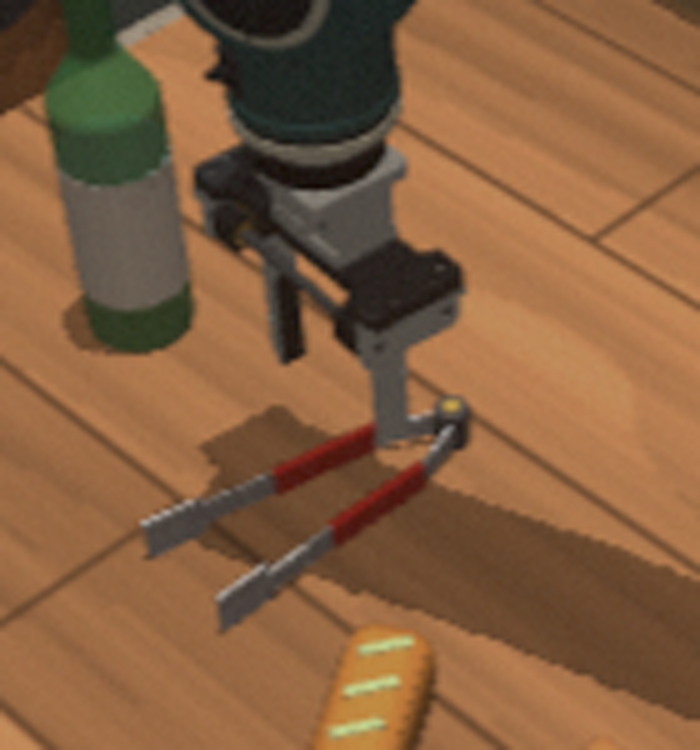

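The top view shows the jaw tips ahead of the wrist at crop (235,170) and (370,185), with the bottle clear. The scene view shows the fingers above the sleeves, straddling them. Lowering now with a force threshold.

Run:
```python
from h import *
hit=robot.move_linear(np.array([.495,-.3512,.024]),velocity=.08,threshold=6); print(hit); st()
shot("scene","g3",(180,60,320,210),5); shot("top","g4",(300,170,440,300),5)
```

```text
False
t 5.62 p [ 0.495  -0.3515  0.0242] F [-0.6111 -0.3037 -0.2294] open 0.0942
```

View pics/g3.png

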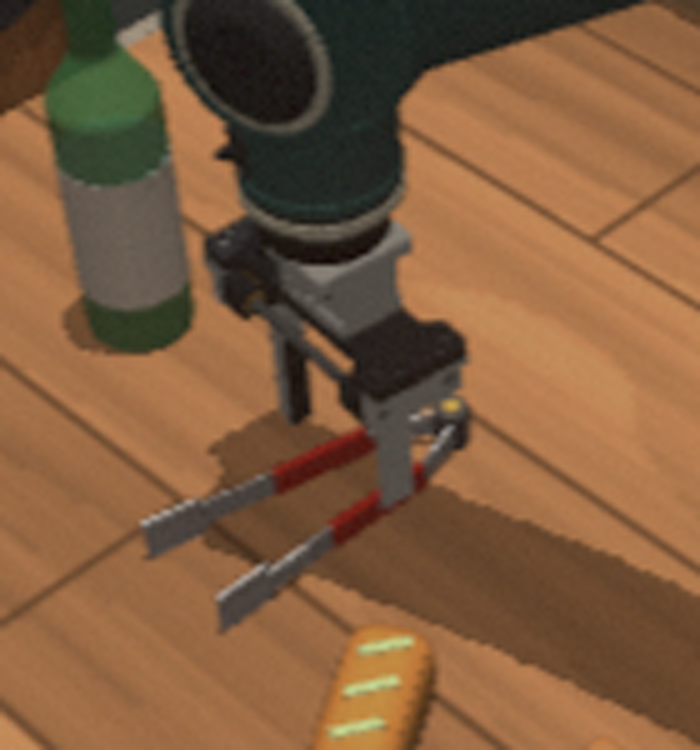

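Both fingers stand outside the red sleeves: the front one at crop (397,490), the rear one at (295,410). Squeezing to 58 mm, then lifting.

Run:
```python
from h import *
robot.gripper_to(.058); st(); shot("scene","g5",(180,60,320,210),5)
robot.move_linear(np.array([.495,-.3512,.09]),velocity=.08); robot.pause(.2); st()
shot("scene","g6",(180,60,320,210),5); shot("top","g7",(300,170,440,300),5)
```

```text
t 6.44 p [ 0.495  -0.3512  0.024 ] F [-0.1565  0.0378  0.3986] open 0.0581
t 7.67 p [ 0.4948 -0.3511  0.0896] F [ 0.0927 -0.1975 -0.4522] open 0.0579
```

View pics/g6.png

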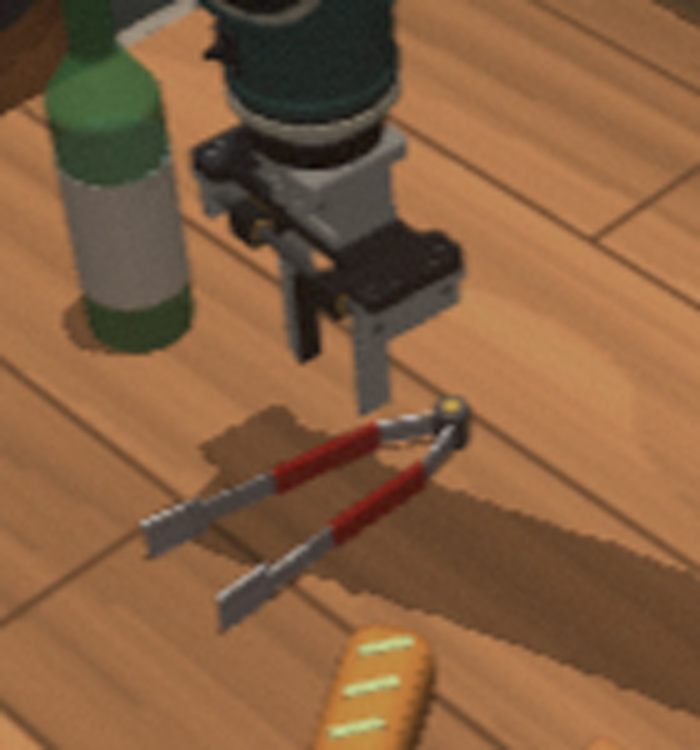

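View pics/g7.png

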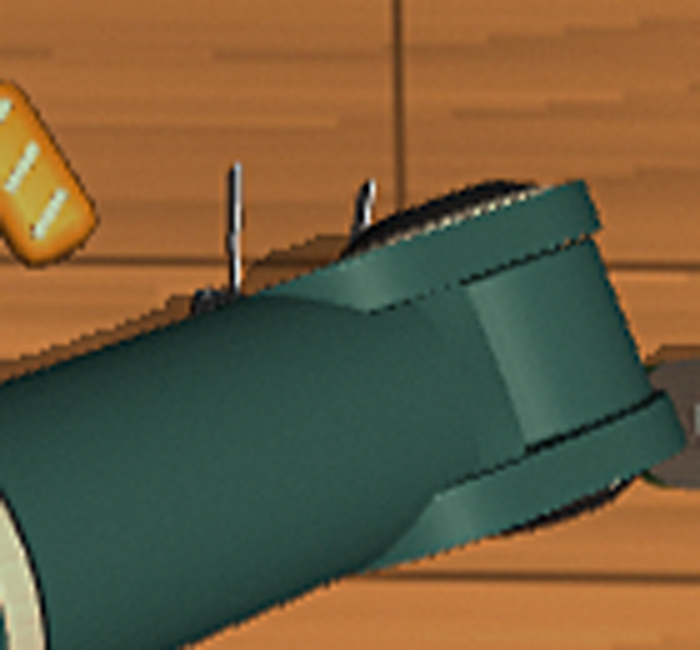

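The lift failed. The tongs still lie where they were, jaw tips at (235,170) in the top crop, still open. I'll check what the squeeze looked like.

View pics/g5.png

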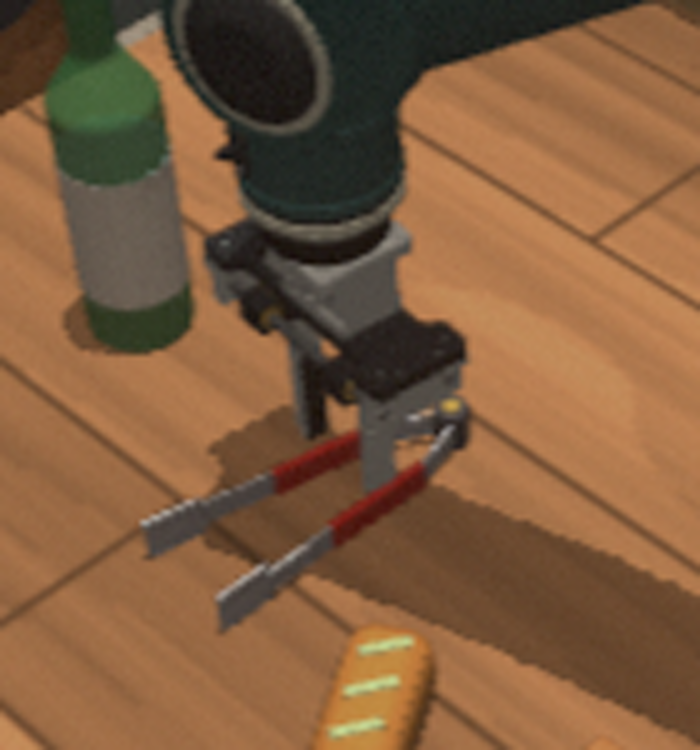

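In this picture the front fingertip ends at crop (378,488), at or above the sleeve's top edge rather than outside it. I'll compare that with the projection of where the tips should be.

Run:
```python
from h import *
d=np.array([np.cos(-.102),np.sin(-.102),0]);n=np.array([-d[1],d[0],0])
def cr(X): return (proj("scene",X)-[180,60]+.5)*5-.5
for nm,p,o in[("g2",(.4952,-.3515,.0757),.094),("g3",(.495,-.3515,.0242),.094),("g5",(.495,-.3512,.024),.058),("g6",(.4948,-.3511,.0896),.058)]:
    p=np.array(p); print(nm,[cr(p+s*n*(o/2)+[0,0,-.019]).ravel() for s in(1,-1)], "outer",[cr(p+s*n*(o/2+.0125)+[0,0,-.019]).ravel() for s in(1,-1)])
pv=np.array([.408,-.3423,0])
for x,z in((0,.032),(.045,.026),(.125,.026)): print(x,cr(pv+d*x+[0,0,z]))
g=pv+.088*d
print("sleeve outer at 88:",[cr(g+s*n*.032+[0,0,z]).ravel() for s in(1,-1) for z in(.006,.026)])
print(robot.get_state()["tool_rot"])
```

```text
g2 [array([388.4006, 473.2733]), array([299.0629, 393.8625])] outer [array([400.7319, 484.2344]), array([287.6157, 383.6873])]
g3 [array([392.5799, 530.4609]), array([305.6033, 451.47  ])] outer [array([404.5725, 541.3524]), array([294.4469, 441.338 ])]
g5 [array([375.8268, 515.3914]), array([322.1632, 466.6521])] outer [array([387.6729, 526.1505]), array([310.8706, 456.3957])]
g6 [array([370.5032, 441.5609]), array([314.9635, 392.5121])] outer [array([382.7743, 452.398 ]), array([303.2866, 382.1998])]
0 [[452.3034 400.3691]]
0.045 [[398.6794 437.9307]]
0.125 [[299.6447 494.6096]]
sleeve outer at 88: [array([377.9022, 517.272 ]), array([376.2387, 495.346 ]), array([318.6616, 463.4675]), array([316.383 , 441.4266])]
[[ 0.9948 -0.102  -0.0003]
 [-0.102  -0.9948  0.0001]
 [-0.0003 -0.0001 -1.    ]]
```

Run:
```python
import cv2
for n in("g3","g5","g6"):
    a=cv2.imread(f"pics/{n}.png")[330:560,250:500]; cv2.imwrite(f"pics/{n}z.png",cv2.resize(a,None,fx=3,fy=2.6))
```

```text
(no output)
```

View pics/g3z.png

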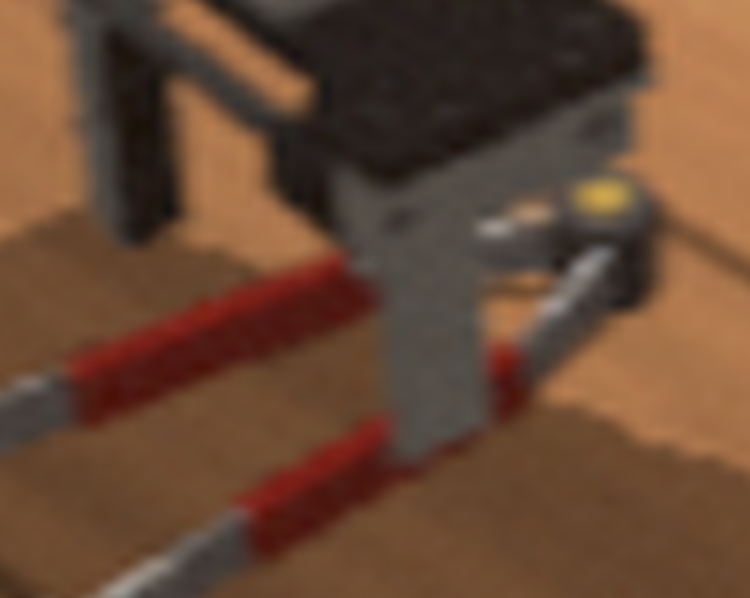

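View pics/g5z.png

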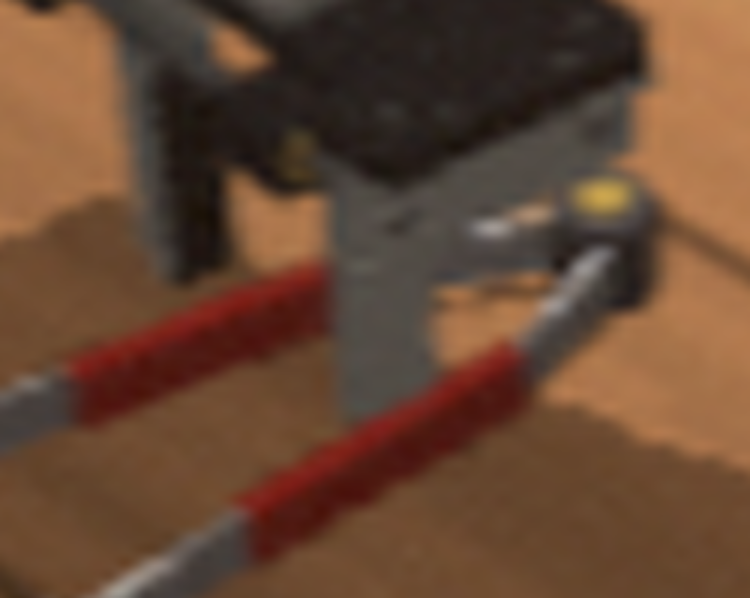

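The projection disagrees with the picture. Both fingertips appear about 35 px (roughly 30 mm) higher than the reported TCP says, while the knob projects correctly. So the tips passed over the sleeves without touching them. I'll find the real counter height with a guarded descent, gripper open.

Run:
```python
from h import *
robot.gripper_to(.094)
robot.move_linear(np.array([.495,-.3512,.026]),velocity=.12); robot.pause(.1); st()
try:
    hit=robot.move_linear(np.array([.495,-.3512,.006]),velocity=.03,threshold=4); print(hit); st()
except robot.PlanningError as e: print("PE",e)
shot("scene","g8",(205,120,285,180),9)
```

```text
t 9.28 p [ 0.4953 -0.3515  0.0267] F [0.0957 0.2175 1.5312] open 0.0941
False
t 10.09 p [ 0.495  -0.3513  0.0061] F [-0.4868 -0.3057 -0.0442] open 0.0938
```

View pics/g8.png

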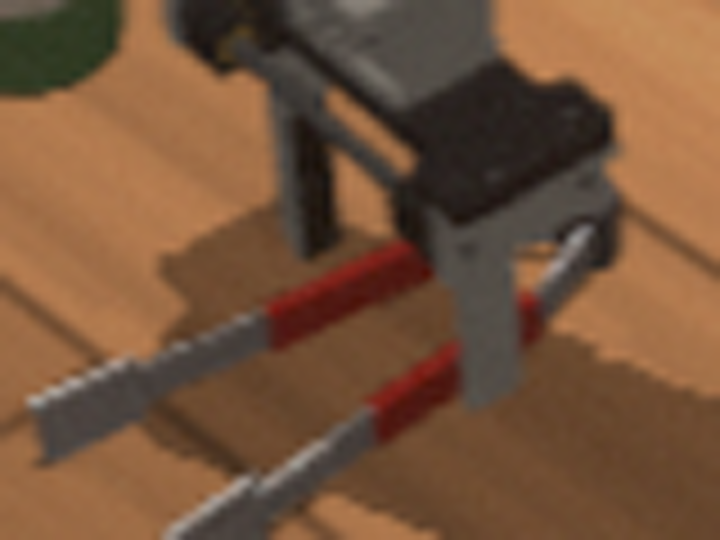

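There is still no contact at a reported 6 mm, so the reported height really is offset. The front fingertip, at crop (490,405), now sits outside the sleeve but still above the counter. Continuing the guarded descent.

Run:
```python
from h import *
try:
    hit=robot.move_linear(np.array([.495,-.3512,-.022]),velocity=.03,threshold=4); print(hit); st()
except robot.PlanningError as e: print("PE",e)
shot("scene","g9",(205,120,285,180),9)
```

```text
True
t 10.76 p [ 0.495  -0.3511 -0.0112] F [-0.3285  1.0609  7.7948] open 0.094
```

View pics/g9.png

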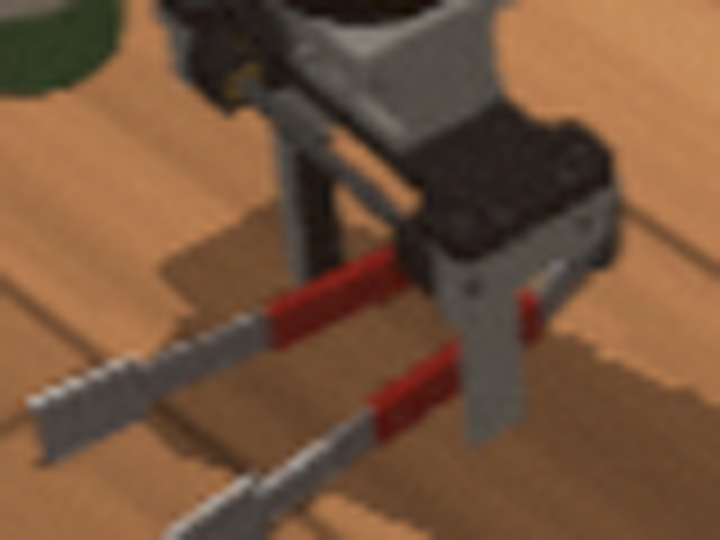

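Contact with the counter comes at a reported z of −11 mm, where the tips should be at 0. So true TCP height is the reported value plus about 30 mm, which matches the image offset. Raising 4 mm and squeezing.

Run:
```python
from h import *
robot.move_linear(np.array([.495,-.3512,-.007]),velocity=.05); st()
robot.gripper_to(.058); st(); shot("scene","h1",(205,120,285,180),9)
robot.move_linear(np.array([.495,-.3512,.035]),velocity=.08); robot.pause(.2); st()
shot("scene","h2",(180,90,290,190),7); shot("top","h3",(300,170,440,300),5)
```

```text
t 11.06 p [ 0.495  -0.3512 -0.0071] F [-0.5761  0.9715  0.5849] open 0.0938
t 11.78 p [ 0.495  -0.3511 -0.007 ] F [ 0.4217  0.67   -1.3389] open 0.0583
t 12.71 p [ 0.4948 -0.3511  0.0346] F [ 0.6027 -0.3691 -1.7443] open 0.058
```

View pics/h2.png

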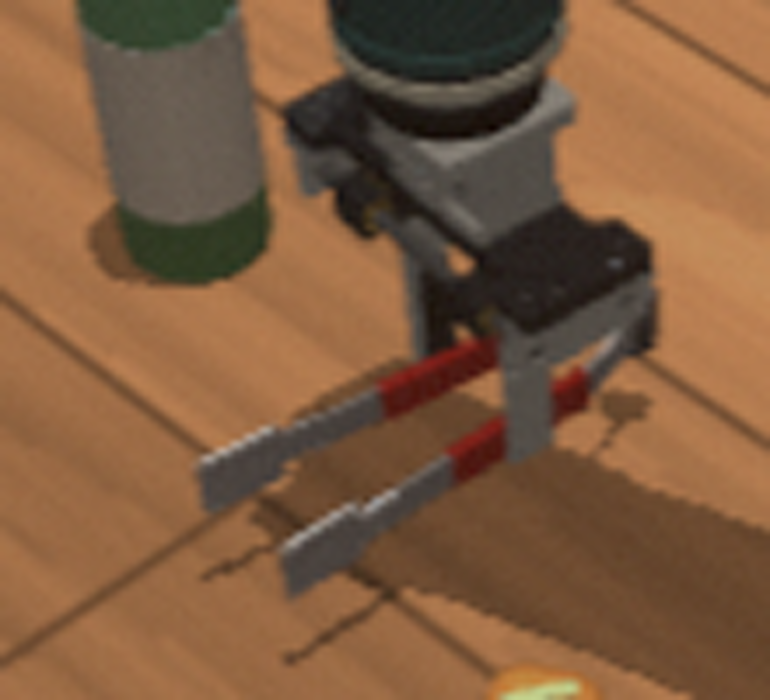

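View pics/h3.png

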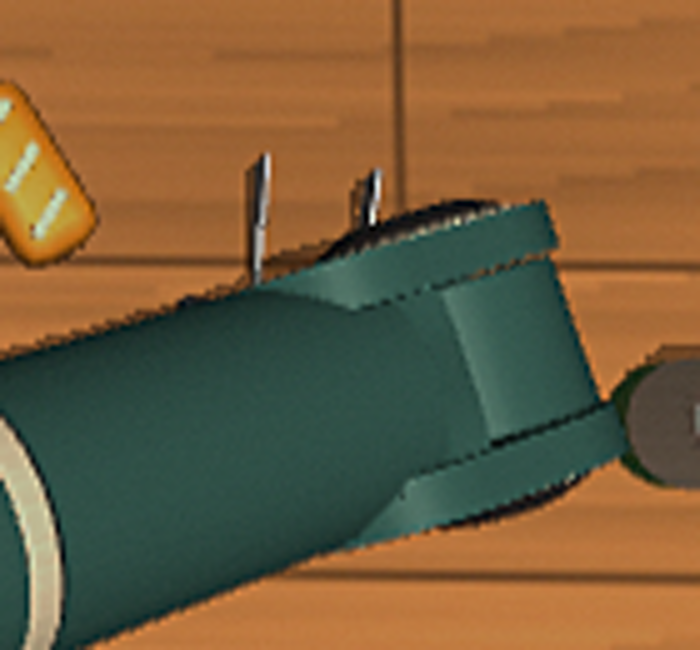

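The tongs are lifted with their shadows clear of them. Jaw tips are at scene crop (200,463) and (283,550), and top crop (375,172) and (265,155). I'll measure the jaws relative to the TCP.

Run:
```python
from h import *
a=tri(crop((265,155),(300,170),5),crop((283,550),(180,90),7)); b=tri(crop((375,172),(300,170),5),crop((200,463),(180,90),7))
m=(a+b)/2; t=np.array([.4948,-.3511,.0346]); r=m-t
print(a,b,m,r,"yaw",np.arctan2(r[1],r[0]),"reach",np.hypot(r[0],r[1]), "gap",np.linalg.norm((a-b)[:2]))
# with z fixed guess from top only
for z in(.07,.075): 
  A=onz("top",crop((265,155),(300,170),5),z);B=onz("top",crop((375,172),(300,170),5),z); M=(A+B)/2-t; print(z,A,B,M,np.arctan2(M[1],M[0]),np.hypot(M[0],M[1]))
# back (knob-side) end of jaw plate top from scene
```

```text
[ 0.6275 -0.3331  0.0704] [ 0.6189 -0.3975  0.0713] [ 0.6232 -0.3653  0.0709] [ 0.1284 -0.0142  0.0363] yaw -0.10999321525492547 reach 0.12917713760099978 gap 0.06498125493191215
0.07 [ 0.6285 -0.3342  0.07  ] [ 0.6192 -0.398   0.07  ] [ 0.1291 -0.015   0.0354] -0.11552218500275682 0.1299455314965954
0.075 [ 0.6278 -0.3333  0.075 ] [ 0.6185 -0.3968  0.075 ] [ 0.1283 -0.0139  0.0404] -0.10798218301599383 0.12909359636997536
```

Jaw tips are 130 mm ahead of the TCP (as expected), yaw within 0.01 rad, plates level. Carrying the tongs high to above the roll.

Run:
```python
from h import *
robot.move_linear(np.array([.495,-.3512,.13]),velocity=.12)
robot.move_linear(np.array([.494,.0668,.13]),velocity=.14,frame=down(.145)); st()
robot.move_linear(np.array([.494,.0668,.065]),velocity=.1); robot.pause(.2); st()
shot("scene","k1",(250,170,370,290),6); shot("top","k2",(170,160,310,260),5)
```

```text
t 16.88 p [0.494  0.0665 0.13  ] F [-0.2444 -0.7236 -0.5657] open 0.0579
t 17.88 p [0.4943 0.067  0.0654] F [-0.3078  0.4034 -1.2266] open 0.0581
```

View pics/k1.png

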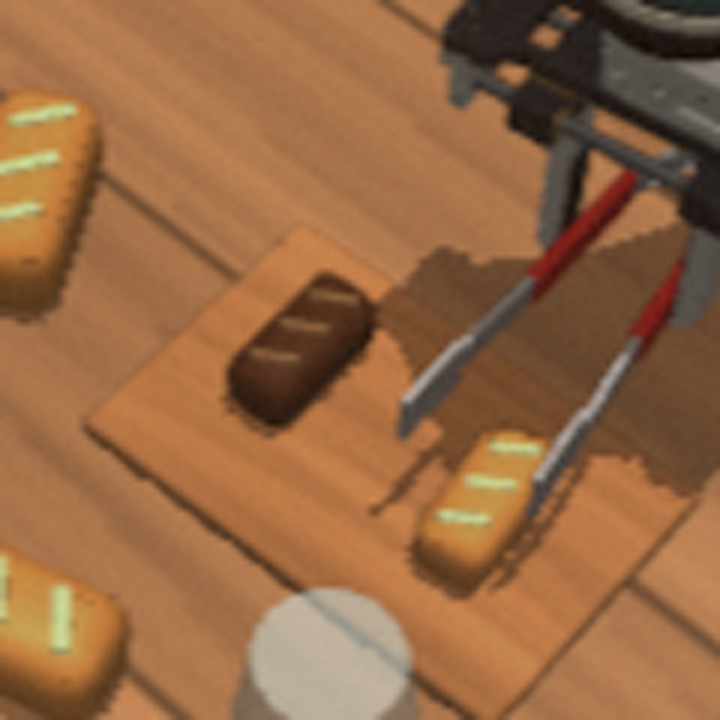

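View pics/k2.png

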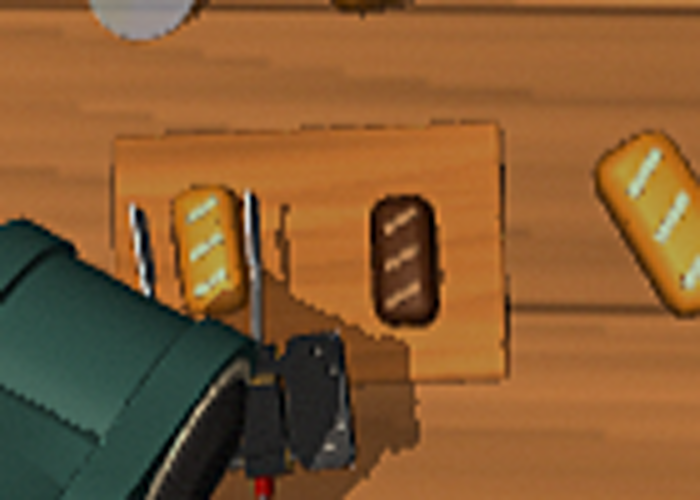

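The jaws straddle the roll. Tips are at top crop (132,205) and (249,192), roll at (207,247); in the scene crop the tips are at (403,405) and (537,487). Measuring the centring before lowering.

Run:
```python
from h import *
T=lambda u:crop(u,(170,160),5); S=lambda u:crop(u,(250,170),6)
a=tri(T((132,205)),S((537,487))); b=tri(T((249,192)),S((403,405))); m=(a+b)/2; t=np.array([.4943,.067,.0654]); r=m-t
print(a,b,m,r,"yaw",np.arctan2(r[1],r[0]),np.hypot(r[0],r[1]))
z=.1044
A=onz("top",T((132,205)),z);B=onz("top",T((249,192)),z);M=(A+B)/2;print(A,B,M,np.arctan2(*(M-t)[[1,0]]),"edge normal yaw",np.arctan2(-(A-B)[0],(A-B)[1]))
# roll now, from top cuts at z .048 
c=[onz("top",T(u),.048) for u in[(203,208),(207,247),(212,283)]]; print(np.array(c),np.arctan2(*(c[0]-c[2])[[1,0]]))
e=[onz("top",T(u),.034) for u in[(172,215),(186,298),(236,200),(245,285)]]; print(np.array(e))
print([np.arctan2(*(e[i]-e[i+1])[[1,0]]) for i in(0,2)])
# lateral offset of the roll wrt tongs line: tcp->M
for q in (c[1],np.mean(e,0)):
    d=(M-t)[:2]/np.linalg.norm((M-t)[:2]); w=(q-t)[:2]; print("along",w@d,"lat",d[0]*w[1]-d[1]*w[0])
```

```text
[0.6188 0.1178 0.0965] [0.6271 0.0509 0.0972] [0.6229 0.0843 0.0969] [0.1286 0.0173 0.0315] yaw 0.1340049875211949 0.12980611598522832
[0.6188 0.1146 0.1044] [0.6269 0.0486 0.1044] [0.6228 0.0816 0.1044] 0.11307600428992969 edge normal yaw 0.12231349665623238
[[0.6257 0.0851 0.048 ]
 [0.6023 0.082  0.048 ]
 [0.5809 0.0783 0.048 ]] 0.1505543993195839
[[0.6233 0.1063 0.034 ]
 [0.5732 0.0962 0.034 ]
 [0.6328 0.068  0.034 ]
 [0.5814 0.061  0.034 ]]
[np.float64(0.19942136206637426), np.float64(0.13474835432390436)]
along 0.10904471535016555 lat 0.002663305250022433
along 0.10947709227650473 lat 0.0035502560728407385
```

The roll is 109 mm ahead of the TCP, as intended, with a 2–3 mm lateral and 0.02–0.03 rad yaw error. Correcting the yaw and lowering under guard.

Run:
```python
from h import *
robot.move_linear(np.array([.494,.0675,.060]),velocity=.04,frame=down(.165))
hit=robot.move_linear(np.array([.494,.0675,.0105]),velocity=.06,threshold=4); print(hit); st()
shot("scene","k3",(280,190,370,270),8); shot("top","k4",(170,160,310,260),5)
```

```text
False
t 19.23 p [0.4942 0.0675 0.0108] F [-0.4986  0.0565 -0.6756] open 0.0579
```

View pics/k3.png

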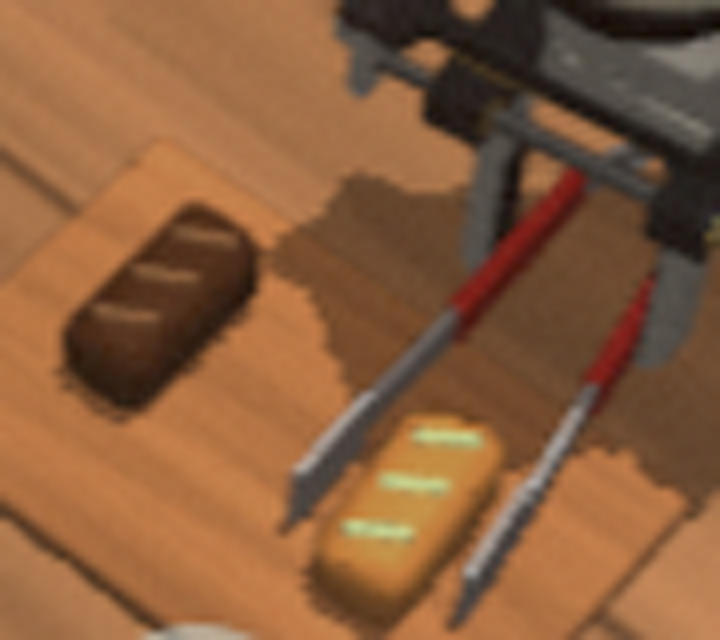

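View pics/k4.png

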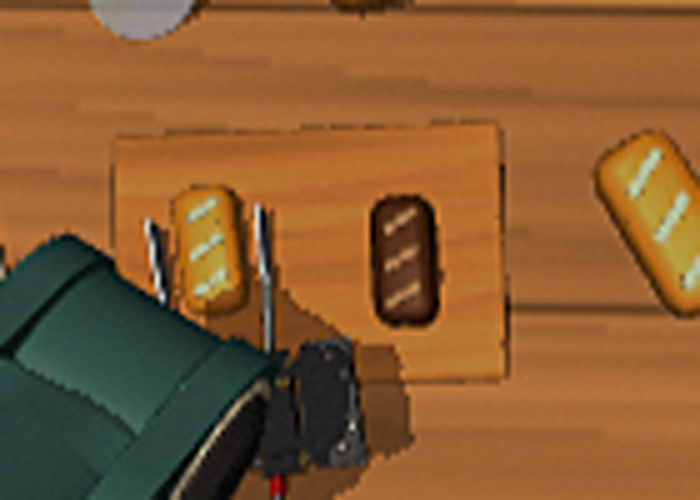

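The jaw plates stand on both sides of the roll without touching it (tips at top crop (150,222) and (260,207), roll centre (208,248)). Closing on it and lifting.

Run:
```python
from h import *
robot.gripper_to(.036); robot.pause(.2); st()
shot("scene","k5",(280,190,370,270),8)
robot.move_linear(np.array([.494,.0675,.09]),velocity=.06); robot.pause(.3); st()
shot("scene","k6",(280,160,380,260),7); shot("top","k7",(170,160,310,260),5)
```

```text
t 19.86 p [0.4941 0.0675 0.0105] F [-0.116   0.156  -0.4492] open 0.0472
t 21.68 p [0.494  0.0674 0.0899] F [-1.023   0.1089 -1.7086] open 0.0476
```

View pics/k6.png

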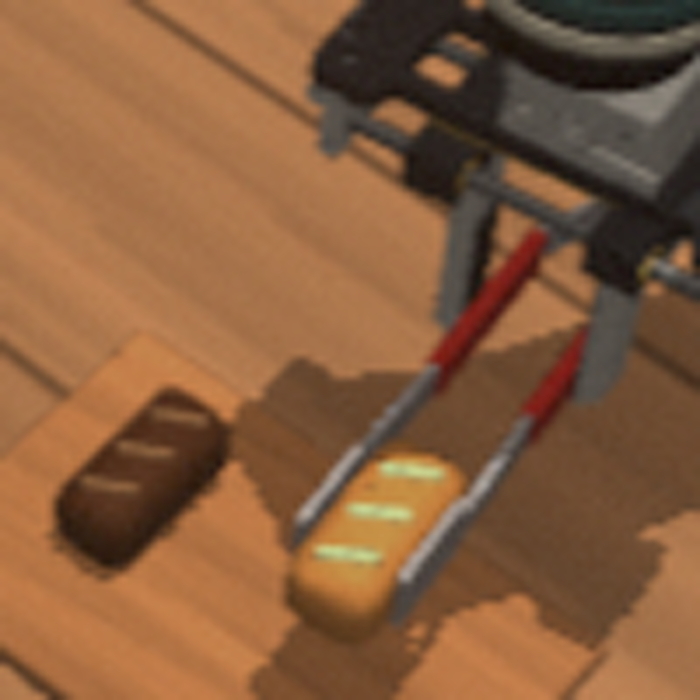

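View pics/k7.png

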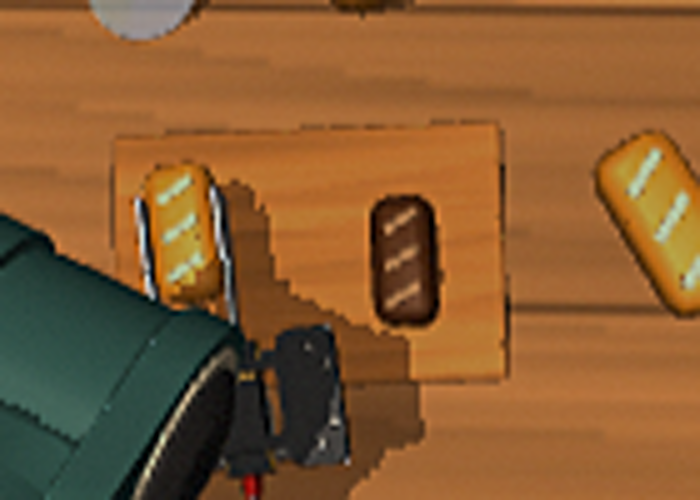

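The roll is lifted between the jaws with the opening stalled at 47.6 mm. The middle cut is at top (180,229) and scene (380,513), and its shadow is separated from it. Measuring the roll in the hand, then moving to the dish.

Run:
```python
from h import *
T=lambda u:crop(u,(170,160),5); S=lambda u:crop(u,(280,160),7)
c=[tri(T(u),S(v)) for u,v in[((176,190),(348,555)),((180,229),(380,513)),((186,270),(412,471))]]
print(np.array(c)); t=np.array([.494,.0674,.0899])
yaw=np.arctan2(*(c[0]-c[2])[[1,0]]); r=c[1]-t; print("yaw",yaw,"tilt",np.arctan2(c[0][2]-c[2][2],np.linalg.norm((c[0]-c[2])[:2])),"rel",r)
zt=.048+.0795
k=[onz("top",T(u),zt) for u in[(176,190),(180,229),(186,270)]]; print(np.array(k),np.arctan2(*(k[0]-k[2])[[1,0]]),k[1]-t)
r=k[1]-t; a=np.arctan2(*(k[0]-k[2])[[1,0]])
A=.165; loc=np.array([r[0]*np.cos(A)+r[1]*np.sin(A),-r[0]*np.sin(A)+r[1]*np.cos(A)]); print("loc",loc)
dish=np.array([.5745,.2693]); yt=.284+(A-.155); R=np.array([[np.cos(yt),-np.sin(yt)],[np.sin(yt),np.cos(yt)]]); tcp=dish-R@loc; print("tcp",tcp,yt)
z=.095+.012   # roll underside: reported z - .0105 + .012 -> above
robot.move_linear(np.array([.494,.0674,.115]),velocity=.08)
robot.move_linear(np.array([tcp[0],tcp[1],.115]),velocity=.07,frame=down(yt)); robot.pause(.4); st()
shot("scene","n1",(320,180,440,300),6); shot("top","n2",(100,150,220,260),6)
```

```text
[[0.6237 0.0873 0.1231]
 [0.602  0.084  0.1235]
 [0.5793 0.08   0.1227]]
yaw 0.1629365038276262 tilt 0.0107531272100879 rel [0.108  0.0166 0.0336]
[[0.624  0.0852 0.1275]
 [0.6022 0.0823 0.1275]
 [0.5795 0.0782 0.1275]] 0.1569125595963271 [0.1082 0.0149 0.0376]
loc [ 0.1092 -0.0031]
tcp [0.4691 0.2406] 0.294
t 25.3 p [0.4691 0.2406 0.115 ] F [-0.3128  0.5912 -1.3494] open 0.0471
```

View pics/n1.png

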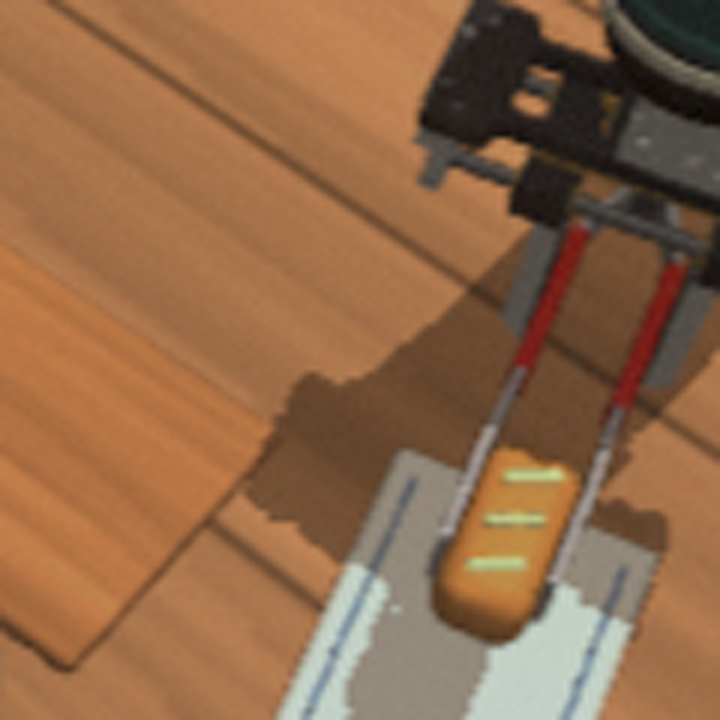

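View pics/n2.png

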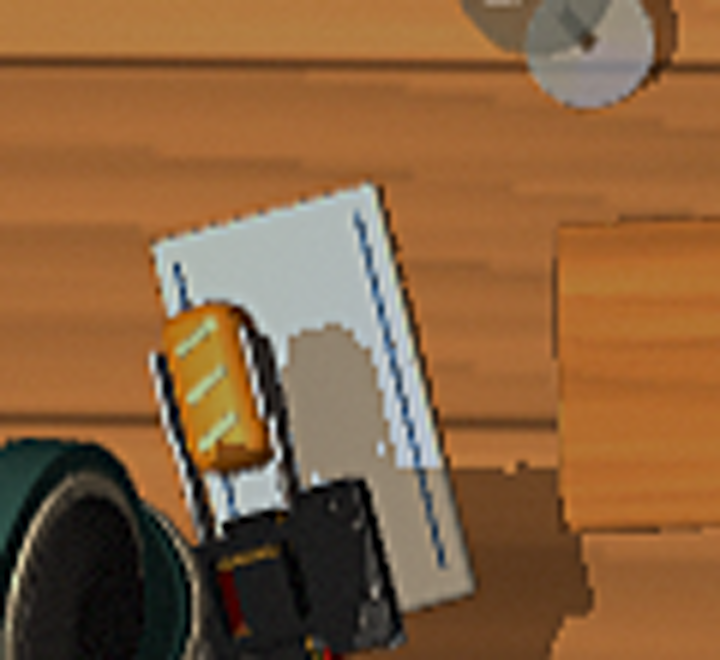

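Run:
```python
from h import *
T=lambda u:crop(u,(100,150),6); S=lambda u:crop(u,(320,180),6)
c=[tri(T(u),S(v)) for u,v in[((196,337),(496,564)),((207,384),(515,519)),((217,431),(534,475))]]
print(np.array(c),np.arctan2(*(c[0]-c[2])[[1,0]]))
k=[onz("top",T(u),.1525) for u in[(196,337),(207,384),(217,431)]]; print(np.array(k),np.arctan2(*(k[0]-k[2])[[1,0]]))
d=[onz("top",T(u),.012) for u in[(374,185),(153,243),(472,592)]]; print(np.array(d),"centre",(d[1]+d[2])/2,"yaw",np.arctan2(*(d[0]-d[2])[[1,0]]))
```

```text
[[0.5955 0.2776 0.1495]
 [0.5742 0.2715 0.1496]
 [0.553  0.2655 0.15  ]] 0.27778215584920035
[[0.5958 0.2755 0.1525]
 [0.5746 0.2694 0.1525]
 [0.5535 0.2637 0.1525]] 0.2724322151409
[[0.6944 0.2436 0.012 ]
 [0.6629 0.3561 0.012 ]
 [0.486  0.1841 0.012 ]] centre [0.5745 0.2701 0.012 ] yaw 0.2780888930968467
```

The roll is within 2 mm of the dish centre, about 0.01 rad off its axis and level, with its underside about 100 mm above the dish. One last full view and a stability check before handing in.

Run:
```python
from h import *
shot("top","z1"); s=st(); print(np.abs(s["joint_vel"]).max())
```

```text
t 25.45 p [0.4691 0.2406 0.115 ] F [-0.0672  0.3693 -1.0983] open 0.0474
0.0013967284567946339
```

View pics/z1.png

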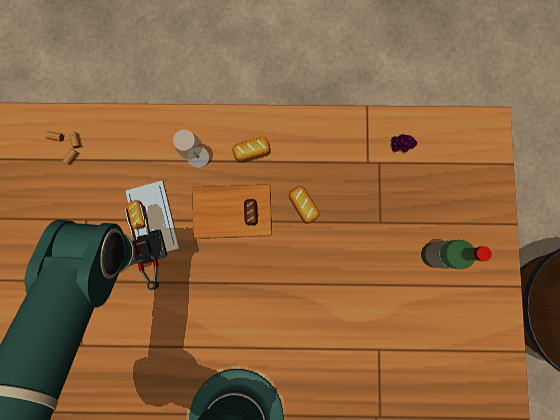

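The rye roll (250,212), glass (190,148) and bottle (455,254) are where they started, and the roll is over the dish at (136,214). Handing in.

Run:
```python
from rig import robot
robot.sign_off()
```

```text
the job is handed in; nothing more can be done
```

I picked up the tongs by their sleeves, took the golden roll off the board between the jaws, and handed in with it held still above the middle of the dish. The robot reported no verdict.

**Last checks:**

| Check | Measured |
|---|---|
| Roll centre to dish centre | about 2 mm |
| Roll yaw against dish long axis | 0.27–0.28 rad against 0.28 rad |
| Roll tilt | level, within about 0.01 rad |
| Roll underside above the dish | about 100 mm |
| Gripper | stalled on the sleeves at 47 mm, arm still |
| Time used | about 25.5 s of 51 s |
| Rye roll, bottle, wine glass | at their starting pixels in the last top picture |

**What failed or disagreed:**
- **First squeeze missed:** the fingers closed above the sleeves, because the real TCP stood about 30 mm higher than reported. The scene picture showed this, and a guarded touch on the counter (contact at reported z = −11 mm) confirmed it. I corrected for it from there on.
- **Camera heights:** the two-view heights came out about 3–9 mm below the stated sizes throughout. I treated this as calibration error.

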